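Bead and backing disc held up to the inspection camera

ROBOT

A 6-joint arm with a two-finger parallel gripper is mounted at the origin on the work surface. World frame = base frame: x ahead of the robot, y to its left, z up, the work surface at z = 0. Lengths are in m, angles in rad, forces in N, time in s.
With the tool pointing down it reaches from about 0.325 to 0.85 m from the base axis. Payload 15.5 kg.
Tool frame: the origin (TCP) lies midway between the tips of the shut fingers; the grasp point (between the pads) lies 19 mm behind it (hold_point_z is the distance from the TCP to the grasp point, in m); z points along the fingers, y is the line along which they close (so a half turn about z gives the same grasp; the last joint's range is limited). The gripper opens to 91 mm and grips with 3 to 60 N. Pads are 32 mm wide; open, the fingers measure 118 mm over their backs; the gripper's body (76 mm by 178 mm) begins 60 mm behind the grasp point.
Start: joints at [-1.438, 0.494, 1.345, -0, 1.302, -0.096], TCP at [0.141, -0.609, 0.214] pointing down, gripper open.
Joint ranges: [-2.91, 2.91], [-0.82, 2.16], [0.22, 2.67], [-1.22, 4.37], [0.12, 2.79], [-3.08, 3.08]. Speed limits (rad/s): [1.89, 1.89, 2.57, 3.01, 3.01, 3.01].

INTERFACE

Orientations are given as a rotation vector (axis times angle).
In Python, from cell import observe, get_image, sign_off, hold_point_z gives the robot as it stands.
- The arm moves only by the shell command python3 -m crank 'ROWS'. ROWS is JSON, a list of rows, each an object of numbers: "claw": the opening, from 0 (shut) to 1 (fully open); "x", "y", "z": the shift along the tool's x, y, z in units of 50 mm (1.0 is 50 mm); "roll": the turn about the tool's z in degrees. In form: [{"claw": .., "x": .., "y": .., "z": .., "roll": ..}, ...]. A call has 1 to 12 rows; each row is the pose to reach, as a shift and turn from the pose commanded when the call began, along the tool's axes at that moment; what a row does not reach only later rows make up. A row lasts 1/8 s, in which the tool goes at most 62.5 mm and 10.7 degrees, less where a joint would pass 70% of its speed; a pose out of reach is approached as far as the arm can. A call with a gripper value outside its range is refused whole. The fingers move at their own pace and stop on an object; the grip force is fixed at half the most. Time passes only in rows, so rows that repeat a pose let the fingers close. It gives the time, the measured TCP pose, the force, the opening and the grip force at its end, in the units of the state.
- observe(): the state, without advancing time (a new reading comes with each control period).
- get_image(name): name is "scene" or "top" or "wrist"; returns a dict with "image" (384x512x3 uint8, red, green, blue), "depth" (384x512 float32, m along the optical axis (not along the pixel's ray), 0 where there is no reading), "camera_matrix" (3x3 intrinsics, pixels), "pose" (4x4, takes a point from camera to world coordinates). Camera axes: x right, y up, looking along -z (the intrinsics and any distortion apply to the point x, -y, -z); pixel columns grow to the right and rows downward; lengths in m; the calibration is good to about 2 mm. A picture is of the moment at which its call begins.
- sign_off(): hands the job in; it is judged then, once.
The state is a dict: "clock": time; "joint_positions": joint angles; "qd": joint speeds; "tau": joint torques, N m; "tcp_pos": TCP position; "ee_rot": TCP orientation; "wrist_force": force on the tool from outside, world axes, zero at the start; "ft_torque": the same for the moment, N m; "width": opening from 0.0 (shut) to 1.0 (fully open); "finger_force": force on a finger pad.
Only numpy, scipy, OpenCV 4.12 (cv2) and the standard library are available. Lean on these libraries where they do the work, as an engineer would, in place of code of your own. Each camera call takes 0.05 s, during which the arm holds its last target. There are 200 camera calls.

TASK

Lay the round steel disc flat in the empty bay of the grey tray and let go of it, then lift the tray by its upright wooden handle and carry it to the inspection camera without the loose stone bead ever leaving its pocket. Finish still holding the tray clear of everything, still and level, bead end towards the lens, with the bead about 7 cm straight in front of the middle of the lens; do not put it down or let go. Leave the square steel blank, jar, cup and steel block where they are.

Things in the scene. Friction and masses are not known exactly. Their poses are not given: they have to be found in the camera images.
- tray: Loose flat grey tray, 176 mm (its x) by 110 mm (its y), about 0.3 kg. Origin: centre of underside; z up. Floor 4 mm thick; rim top 9 mm above the underside. An upright wooden handle blade, 14 mm thick (along x), 40 mm wide (along y), top 76 mm above the underside, stands at the origin: pinch it from above across the 14 mm. Bead pocket on the +x end, empty bay on the -x end.
- tray_bay (a point): Centre of the floor of the tray's empty bay, 52 mm from the tray's origin along its -x, 4 mm above its underside. The bay is 66 mm (tray x) by 104 mm (tray y), bounded by the 5 mm rim and a 5 mm strip on the handle side.
- tray_grip (a point): Point on the axis of the tray's handle, 60 mm above the tray's underside (16 mm below the handle's top). Fingers closed along the tray's x here clear the bead (bead top 31 mm above the underside).
- tray_pocket (a point): Where the bead's centre is when it sits in its pocket: 52 mm from the tray's origin along its +x, 19 mm above the tray's underside. The pocket is a 13 mm round hole in a wooden plate whose top is 9 mm above the underside; the bead sits on its edge and rolls out if the tray tips about 30 degrees or is jerked.
- bead_center (a point): Centre of the loose polished stone bead, a 24 mm pale ball of 20 g, resting in the tray's pocket at the start.
- disc: Loose round steel disc, 40 mm across, 5 mm thick, lying flat on the bench, 50 g. Origin: centre of its underside.
- square_blank: Loose square steel blank, 38 by 38 by 5 mm, lying flat on the bench; to be left alone. Origin: centre of its underside. Which of disc and square lies nearer the robot varies.
- camera: Fixed inspection camera that looks level across the bench: base plate 100 by 90 mm, a post 182 mm tall, a grey body and a black lens tube of 42 mm across, axis 140 mm above the bench. Origin: on the bench under the camera body; its own -x is the viewing direction (out of the lens).
- lens (a point): Centre of the camera lens's front face, 60 mm from the camera's origin along its -x, 140 mm above the bench.
- focus_point (a point): The point where the bead's centre should be held: on the lens axis, 70 mm in front of the lens face, 140 mm above the bench. Axes as the camera's.
- jar: Bystander: closed glass jar, 60 mm across, 95 mm tall. Origin: centre of its underside.
- cup: Bystander: paper cup, 72 mm across, 85 mm tall. Origin: centre of its underside.
- bench_block: Bystander: steel bench block, 65 by 65 by 22 mm. Origin: centre of its underside.
Things that resemble listed ones, but are neither listed nor needed, are in the scene too. Leave any green or red look-alike of the disc alone.

How it is judged:
By the outcome, as a careful person would: the job done as asked, in the order asked, and still so for the second after the job is handed in, while the arm keeps its last pose, push and grip.
It also fails if it takes over 54 s, if anything falls off the work surface, if the arm or the gripper's body presses on something with over 40 N, if the wrist force passes 120 N, or if a joint passes its speed limit or range.

## Working session

There is one attempt and no reset: what is moved stays moved. The work goes in short steps, Python scripts to look and compute and a shell command to move; the robot and the scene stay as the last step left them, time stands still between calls to the robot, and variables do not carry over. Pictures are saved under pics/ and viewed, at most 10 in all, crops included, and the job is handed in when it is done.

```bash
mkdir -p pics
cat > h.py <<'E'
import numpy as np, cv2
from cell import observe, get_image, sign_off, hold_point_z
from scipy.spatial.transform import Rotation as R
def shot(n):
    d=get_image(n); np.savez('last_%s.npz'%n,**d); return d
def load(n): return dict(np.load('last_%s.npz'%n))
def cloud(d):
    K=d['camera_matrix'];h,w=d['depth'].shape
    u,v=np.meshgrid(np.arange(w),np.arange(h)); z=d['depth']
    p=np.stack([(u-K[0,2])/K[0,0]*z,-(v-K[1,2])/K[1,1]*z,-z],-1)
    return p@d['pose'][:3,:3].T+d['pose'][:3,3]
def save(d,f,s=1.5,crop=None):
    im=d['image'][...,::-1]
    if crop: a,b,c,e=crop; im=im[b:e,a:c]
    cv2.imwrite('pics/'+f,cv2.resize(im,None,fx=s,fy=s,interpolation=cv2.INTER_CUBIC))
E
python3 - <<'E'
from h import *
o=observe(); print({k:np.round(v,3) for k,v in o.items()},hold_point_z)
print(R.from_rotvec(o['ee_rot']).as_matrix().round(3))
for n in('top','scene'):
    d=shot(n); save(d,n+'0.png'); print(n,d['pose'].round(3).tolist(),d['camera_matrix'].round(1).tolist())
E
```

```text
{'clock': np.float64(0.0), 'joint_positions': array([-1.439,  0.494,  1.346,  0.   ,  1.303, -0.096]), 'qd': array([-0.001, -0.001, -0.002,  0.001,  0.   ,  0.   ]), 'tau': array([-5.0000e-03, -8.7883e+01, -3.8187e+01,  7.0000e-02,  5.3000e-02,
       -0.0000e+00]), 'tcp_pos': array([ 0.141, -0.608,  0.213]), 'ee_rot': array([-3.12 , -0.357,  0.   ]), 'wrist_force': array([ 0.299, -0.747, -0.934]), 'ft_torque': array([ 0.025,  0.026, -0.021]), 'finger_force': np.float64(0.0), 'width': np.float64(1.003)} 0.0188
[[ 0.974  0.226 -0.   ]
 [ 0.226 -0.974  0.001]
 [ 0.    -0.001 -1.   ]]
top [[-0.018, 0.995, -0.1, 0.491], [-1.0, -0.02, -0.015, 0.041], [-0.017, 0.1, 0.995, 1.105], [0.0, 0.0, 0.0, 1.0]] [[415.3, 0.0, 253.4], [0.0, 415.3, 193.1], [0.0, 0.0, 1.0]]
scene [[-0.61, -0.599, 0.519, 1.065], [0.792, -0.477, 0.381, 0.425], [0.02, 0.644, 0.765, 0.845], [0.0, 0.0, 0.0, 1.0]] [[353.1, 0.0, 257.5], [0.0, 353.1, 194.7], [0.0, 0.0, 1.0]]
```

View pics/top0.png

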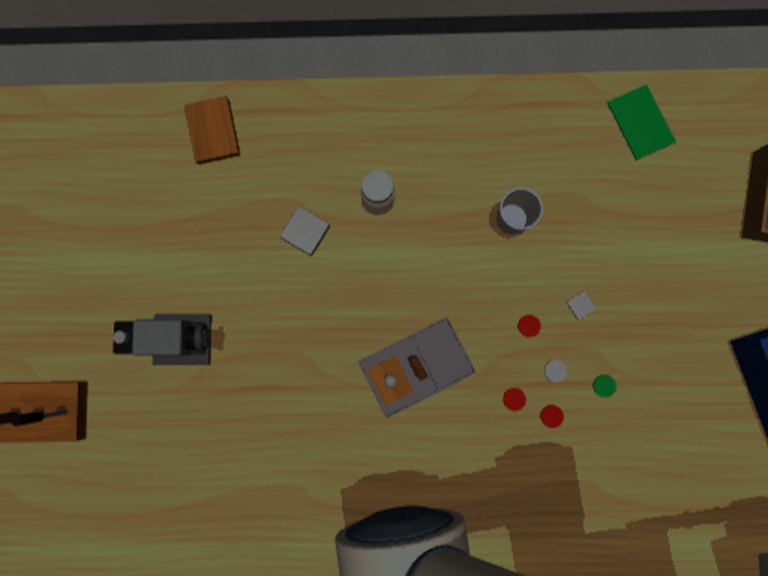

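View pics/scene0.png

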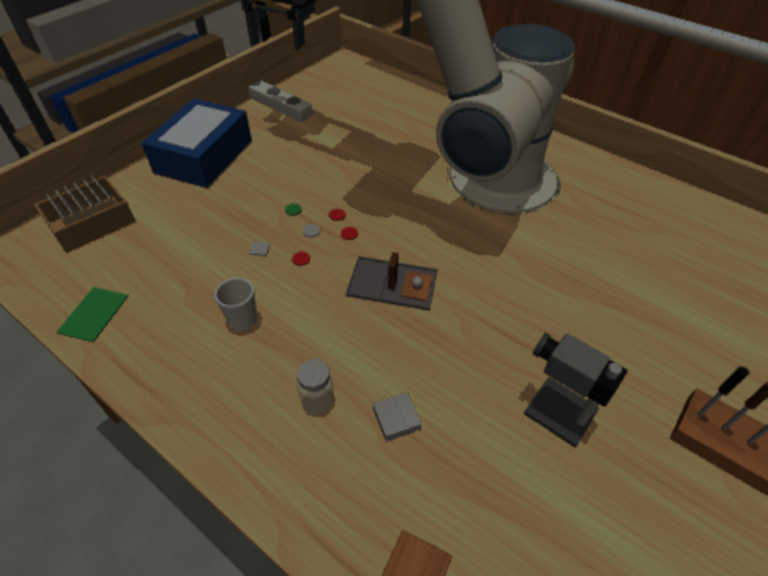

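The top picture (1.5x pixels) shows these candidates:
- **Disc:** the grey round disc is at (556,371).
- **Disc look-alikes:** red discs at (529,325), (514,399) and (552,416), a green disc at (604,386), and the square blank at (581,305).
- **Tray:** handle at (418,368), bead at (390,380), empty bay on the right at (445,350).
- **Inspection camera:** at (165,340), with its lens facing right (-y).

I choose the grey round disc at (556,371).

Run:
```python
from h import *
d=load('top'); P=cloud(d); im=d['image'].astype(int); hsv=cv2.cvtColor(d['image'],cv2.COLOR_RGB2HSV)
save(d,'disc.png',5,(310,190,430,300))
def rep(name,m,box):
    a,b,c,e=box; M=np.zeros(m.shape,bool); M[b:e,a:c]=m[b:e,a:c]
    q=P[M]; ys,xs=np.nonzero(M)
    r=cv2.minAreaRect(q[:,:2].astype(np.float32)*1000)
    print(name,M.sum(),'mean',q.mean(0).round(4),'rect',np.round(r[0],1),np.round(r[1],1),round(r[2],1)); return q
Z=P[...,2]; sat=hsv[...,1]
grey=(sat<70)
rep('disc',grey,(360,238,381,258)); rep('square',grey,(376,192,400,215))
for n,b in dict(r1=(342,206,364,228),r2=(332,256,354,276),r3=(357,267,379,288),g=(392,247,414,268)).items(): rep(n,(sat>200),b)
print('table z',np.median(Z[300:330,20:100]),np.median(Z[150:180,330:380]))
q=rep('tray all',(Z>0.0035)&(Z<0.09),(232,205,322,285))
rep('handle',Z>0.045,(232,205,322,285))
rep('bead',(Z>0.018)&(Z<0.04),(248,243,272,265))
rep('cambody',(Z>0.1),(65,200,155,250))
rep('tube',(Z>0.1)&(Z<.168),(120,200,155,250))
for v in (216,221,225,229,234): print(v,[(u,*(P[v,u]*1000).round().astype(int)) for u in range(116,150,3)])
for n,u,v in(('jar',251,124),('cup',346,140),('block',203,154)): print(n,P[v,u].round(3))
# scene camera: lens tube
d=load('scene'); P=cloud(d); Q=P[215:275,345:425]; v=d['image'][215:275,345:425].max(-1)
m=(Q[...,2]>.1)&(Q[...,2]<.2); q=Q[m]; print('scene cam',q.min(0).round(3),q.max(0).round(3))
q=q[q[:,1]<q[:,1].min()+.012]; print('front',q.mean(0).round(3),q.min(0).round(3),q.max(0).round(3))
```

```text
disc 191 mean [ 0.4543 -0.2453  0.0051] rect [ 454.  -246.3] [40.7 36.6] 89.0
square 217 mean [ 0.5675 -0.291   0.02  ] rect [ 522.6 -141.6] [ 44.1 367.9] 16.6
r1 163 mean [ 0.5335 -0.201   0.0117] rect [522.5 -88.7] [ 35.4 264.4] 5.9
r2 170 mean [ 0.4074 -0.1699  0.0118] rect [437.7 -70.8] [245.1  37. ] 73.0
r3 177 mean [ 0.3767 -0.2348  0.0051] rect [ 376.5 -235.1] [37.4 35.4] 43.7
g 150 mean [ 0.427  -0.3281  0.0052] rect [ 427.3 -328.2] [34.8 33.9] 43.6
table z -3.801990601393079e-05 0.0004880886278079144
tray all 2426 mean [ 0.4624 -0.0007  0.01  ] rect [465.7  -0.7] [235.5 206.4] 88.9
handle 112 mean [0.4687 0.0037 0.2317] rect [475.5   7.9] [69.3 23.5] 45.9
bead 69 mean [0.4419 0.0432 0.0273] rect [441.7  43.2] [20.7 20.6] 88.9
cambody 1444 mean [0.519  0.3877 0.1764] rect [516.6 251.3] [421.8  54.8] 88.8
tube 364 mean [0.5184 0.3456 0.151 ] rect [518.4 345.3] [34.  54.8] 88.0
216 [(116, np.int64(539), np.int64(369), np.int64(165)), (119, np.int64(539), np.int64(361), np.int64(169)), (122, np.int64(540), np.int64(358), np.int64(158)), (125, np.int64(540), np.int64(358), np.int
[... 2393 characters left out ...]
22, np.int64(498), np.int64(359), np.int64(153)), (125, np.int64(499), np.int64(359), np.int64(131)), (128, np.int64(499), np.int64(390), np.int64(10)), (131, np.int64(499), np.int64(381), np.int64(14)), (134, np.int64(498), np.int64(335), np.int64(141)), (137, np.int64(499), np.int64(365), np.int64(14)), (140, np.int64(499), np.int64(361), np.int64(3)), (143, np.int64(499), np.int64(353), np.int64(1)), (146, np.int64(498), np.int64(344), np.int64(4)), (149, np.int64(498), np.int64(338), np.int64(-1))]
jar [0.765 0.059 0.096]
cup [ 0.74  -0.194  0.005]
block [0.707 0.189 0.022]
scene cam [0.491 0.332 0.115] [0.55  0.465 0.185]
front [0.528 0.338 0.153] [0.505 0.332 0.132] [0.541 0.344 0.162]
```

View pics/disc.png

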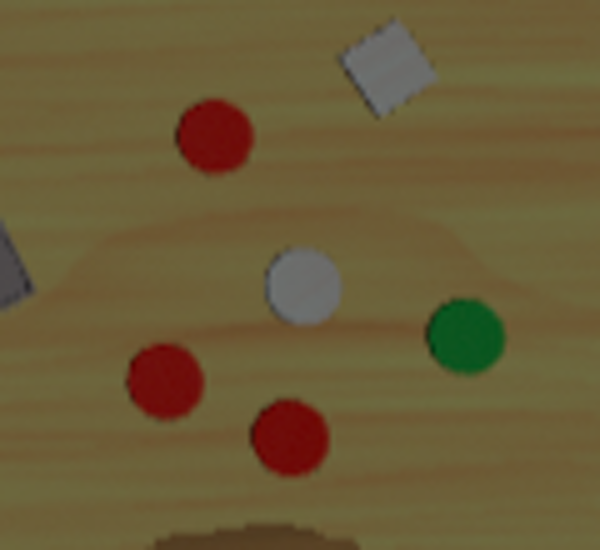

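The crop shows the grey round disc at (303,287), clear of the green, red and square pieces. It measures (0.454, -0.246), with its top at z = 5 mm and about 40 mm across, which fits the description. I'll move above it with the closing line along the tray's y, so it can go straight into the bay.

```bash
python3 -m crank '[{"claw":0.7,"x":7.74,"y":-5.65,"z":1.2,"roll":77},{"claw":0.7,"x":7.74,"y":-5.65,"z":1.2,"roll":77},{"claw":0.7,"x":7.74,"y":-5.65,"z":1.2,"roll":77},{"claw":0.7,"x":7.74,"y":-5.65,"z":1.2,"roll":77},{"claw":0.7,"x":7.74,"y":-5.65,"z":1.2,"roll":77},{"claw":0.7,"x":7.74,"y":-5.65,"z":1.2,"roll":77},{"claw":0.7,"x":7.74,"y":-5.65,"z":1.2,"roll":77},{"claw":0.7,"x":7.74,"y":-5.65,"z":1.2,"roll":77},{"claw":0.7,"x":7.74,"y":-5.65,"z":1.2,"roll":77},{"claw":0.7,"x":7.74,"y":-5.65,"z":1.2,"roll":77},{"claw":0.7,"x":7.74,"y":-5.65,"z":1.2,"roll":77},{"claw":0.7,"x":7.74,"y":-5.65,"z":1.2,"roll":77}]'
python3 - <<'E'
from h import *
o=observe(); print(o['clock'],o['tcp_pos'].round(4),o['joint_positions'].round(2),o['wrist_force'].round(1)); M=R.from_rotvec(o['ee_rot']).as_matrix(); print(M.round(3),np.degrees(np.arctan2(M[1,1],M[0,1])))
d=shot('wrist'); P=cloud(d); save(d,'w1.png'); print(d['pose'].round(3).tolist())
hsv=cv2.cvtColor(d['image'],cv2.COLOR_RGB2HSV)
m=((P[...,2]>.0025)&(P[...,2]<.009)&(hsv[...,1]<90)).astype(np.uint8)
n,l,s,c=cv2.connectedComponentsWithStats(m)
for i in range(1,n):
    if s[i,4]>400:
        q=P[l==i]; print(s[i],q.mean(0).round(4),cv2.minAreaRect(q[:,:2].astype(np.float32)*1000))
# tray from top view, in pixels -> plane z=9mm
d=load('top'); P=cloud(d); K=d['camera_matrix']; hsv=cv2.cvtColor(d['image'],cv2.COLOR_RGB2HSV)
m=np.zeros(P.shape[:2],np.uint8); b=(slice(205,285),slice(232,322)); 
m[b]=(((P[...,2]>.0035)&(P[...,2]<.012)) | (P[...,2]>.02))[b]
m=cv2.morphologyEx(m,cv2.MORPH_OPEN,np.ones((5,5))); 
(c,sz,a)=cv2.minAreaRect(np.argwhere(m)[:,::-1].astype(np.float32)); bp=cv2.boxPoints((c,sz,a)); print(c,sz,a)
def onz(uv,z):
    r=np.array([(uv[0]-K[0,2])/K[0,0],-(uv[1]-K[1,2])/K[1,1],-1]); r=d['pose'][:3,:3]@r; o=d['pose'][:3,3]; return o+r*(z-o[2])/r[2]
W=[onz(p,.009) for p in bp]; print(np.round(W,4),np.mean(W,0).round(4))
for i in range(4):
    e=W[(i+1)%4]-W[i]; print(np.linalg.norm(e).round(4),np.degrees(np.arctan2(e[1],e[0])).round(1))
E
```

```text
clock: 1.6
tcp_pos: [0.4538, -0.247, 0.154]
ee_rot: [2.664, -1.665, 0.0]
wrist_force: [-0.4, -0.1, 0.4]
width: 0.7
finger_force: 0.0
1.6 [ 0.4538 -0.247   0.154 ] [-0.61  0.42  1.68 -0.    1.04  2.07] [-0.4 -0.1  0.4]
[[ 0.438 -0.899 -0.   ]
 [-0.899 -0.438 -0.   ]
 [ 0.     0.    -1.   ]] -154.00551533832214
[[-0.899, 0.421, 0.121, 0.488], [-0.438, -0.864, -0.248, -0.318], [0.0, -0.276, 0.961, 0.326], [0.0, 0.0, 0.0, 1.0]]
[ 152   74   44   43 1533] [ 0.5691 -0.2961  0.0058] ((569.1699829101562, -295.6825866699219), (38.183685302734375, 37.97623825073242), 31.068843841552734)
[ 237  170   36   35 1007] [ 0.4553 -0.2462  0.0057] ((454.9550476074219, -245.8158416748047), (38.15567398071289, 38.4571418762207), 26.51056480407715)
[174 299  33  45 507] [ 0.4497 -0.0595  0.0048] ((445.0482177734375, -55.790374755859375), (79.57095336914062, 28.899375915527344), 88.58421325683594)
(265.228515625, 251.73985290527344) (28.319522857666016, 37.60240173339844) 70.34617614746094
[[ 0.4659  0.088   0.009 ]
 [ 0.4972 -0.0056  0.009 ]
 [ 0.4275 -0.0287  0.009 ]
 [ 0.3965  0.0642  0.009 ]] [0.4468 0.0295 0.009 ]
0.0986 -71.5
0.0734 -161.6
0.098 108.5
0.0733 18.9
```

View pics/w1.png

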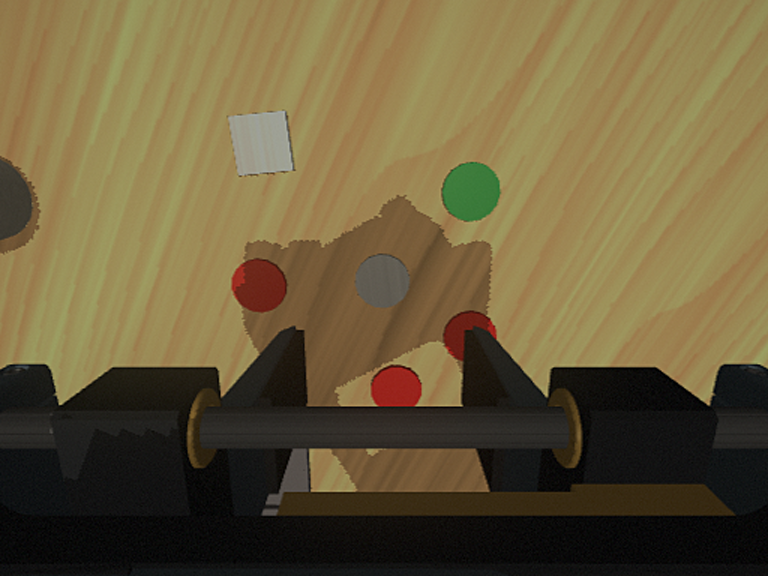

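The wrist picture shows the disc at (382,280), centred between the fingers, with the red discs clear of them. It measures (0.455, -0.246). Next I'll descend and grip.

```bash
python3 -m crank '[{"claw":0.7,"x":0,"y":-0.03,"z":1,"roll":0},{"claw":0.7,"x":0,"y":-0.03,"z":2,"roll":0},{"claw":0.7,"x":0,"y":-0.03,"z":2.6,"roll":0},{"claw":0.7,"x":0,"y":-0.03,"z":2.85,"roll":0},{"claw":0.7,"x":0,"y":-0.03,"z":3.03,"roll":0},{"claw":0.7,"x":0,"y":-0.03,"z":3.03,"roll":0},{"claw":0.3,"x":0,"y":-0.03,"z":3.03,"roll":0},{"claw":0.3,"x":0,"y":-0.03,"z":3.03,"roll":0},{"claw":0.3,"x":0,"y":-0.03,"z":3.03,"roll":0},{"claw":0.3,"x":0,"y":-0.03,"z":3.03,"roll":0},{"claw":0.3,"x":0,"y":-0.03,"z":3.03,"roll":0},{"claw":0.3,"x":0,"y":-0.03,"z":3.03,"roll":0}]'
python3 - <<'E'
from h import *
d=load('top'); P=cloud(d); K=d['camera_matrix']
def onz(uv,z):
    r=np.array([(uv[0]-K[0,2])/K[0,0],-(uv[1]-K[1,2])/K[1,1],-1]); r=d['pose'][:3,:3]@r; o=d['pose'][:3,3]; return o+r*(z-o[2])/r[2]
hsv=cv2.cvtColor(d['image'],cv2.COLOR_RGB2HSV)
# fit tray: non-wood pixels in region
m=np.zeros(P.shape[:2],np.uint8); b=(slice(207,282),slice(234,320)); m[b]=(((hsv[...,1]<90)))[b]
m=cv2.morphologyEx(m,cv2.MORPH_CLOSE,np.ones((25,25))); n,l,s,c=cv2.connectedComponentsWithStats(m); i=1+s[1:,4].argmax()
r=cv2.minAreaRect(np.argwhere(l==i)[:,::-1].astype(np.float32)); W=[onz(p,.009) for p in cv2.boxPoints(r)]; print(r,np.mean(W,0).round(4))
for i in range(4):
    e=W[(i+1)%4]-W[i]; print(np.linalg.norm(e).round(4),np.degrees(np.arctan2(e[1],e[0])).round(1))
q=P[205:285,232:322].reshape(-1,3); t=q[(q[:,2]>.07)&(q[:,2]<.085)]; print('handle top',len(t),t.mean(0).round(4))
q=q[(q[:,2]>.02)&(q[:,2]<.085)]; print(q.min(0).round(3),q.max(0).round(3))
E
```

```text
clock: 3.15
tcp_pos: [0.4559, -0.2457, 0.0028]
ee_rot: [2.665, -1.663, 0.001]
wrist_force: [0.4, -0.5, 6.5]
width: 0.412
finger_force: 30.0
((277.5000305175781, 244.50003051757812), (42.48529052734375, 67.52925109863281), 63.43495178222656) [ 0.4652 -0.0031  0.009 ]
0.1777 -64.6
0.1105 -155.0
0.176 115.3
0.11 25.9
handle top 93 [ 0.4643 -0.0032  0.0758]
[ 0.431 -0.016  0.02 ] [0.482 0.054 0.08 ]
```

The grip is at 30 N and a width of 0.41. The tray fit is 176 x 110 mm, centred at (0.465, -0.003) with yaw 115.3°, so the bay centre is about (0.487, -0.050). I'll lift and move above the bay.

```bash
python3 -m crank '[{"claw":0.3,"x":0,"y":0,"z":-0.5,"roll":0},{"claw":0.3,"x":0,"y":0,"z":-1.1,"roll":0},{"claw":0.3,"x":-0.3,"y":-0.2,"z":-1.5,"roll":0},{"claw":0.3,"x":-1,"y":-0.7,"z":-1.5,"roll":0.5},{"claw":0.3,"x":-1.8,"y":-1.25,"z":-1.5,"roll":0.5},{"claw":0.3,"x":-2.6,"y":-1.8,"z":-1.5,"roll":0.5},{"claw":0.3,"x":-3.1,"y":-2.15,"z":-1.5,"roll":0.5},{"claw":0.3,"x":-3.24,"y":-2.28,"z":-1.5,"roll":0.5},{"claw":0.3,"x":-3.24,"y":-2.28,"z":-1.5,"roll":0.5},{"claw":0.3,"x":-3.24,"y":-2.28,"z":-1.5,"roll":0.5}]'
python3 - <<'E'
from h import *
d=shot('wrist'); save(d,'w2.png'); d=shot('top')
P=cloud(d); q=P[205:285,232:322].reshape(-1,3); t=q[(q[:,2]>.07)&(q[:,2]<.085)]; print('handle top',len(t),t.mean(0).round(4))
E
```

```text
clock: 4.4
tcp_pos: [0.4869, -0.051, 0.0774]
ee_rot: [2.657, -1.676, 0.0]
wrist_force: [0.7, 0.1, -0.1]
width: 0.407
finger_force: 30.0
handle top 0 [nan nan nan]<stdin>:3: RuntimeWarning: Mean of empty slice.
  ret = um.true_divide(
```

View pics/w2.png

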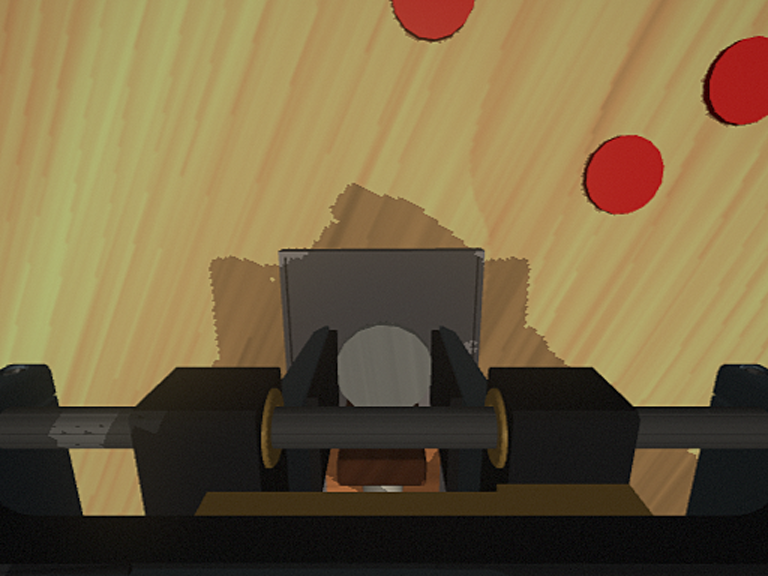

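The wrist picture shows the disc at (385,367), level in the fingers. It lies between the tray's side edges at columns 281 and 483, with the handle behind it at (380,465). I'll lower it and release.

```bash
python3 -m crank '[{"claw":0.3,"x":0,"y":0.03,"z":0.5,"roll":0},{"claw":0.3,"x":0,"y":0.03,"z":1,"roll":0},{"claw":0.3,"x":0,"y":0.03,"z":1.25,"roll":0},{"claw":0.3,"x":0,"y":0.03,"z":1.35,"roll":0},{"claw":0.3,"x":0,"y":0.03,"z":1.39,"roll":0},{"claw":0.3,"x":0,"y":0.03,"z":1.39,"roll":0},{"claw":0.62,"x":0,"y":0.03,"z":1.39,"roll":0},{"claw":0.62,"x":0,"y":0.03,"z":1.39,"roll":0},{"claw":0.62,"x":0,"y":0.03,"z":1.39,"roll":0},{"claw":0.62,"x":0,"y":0.03,"z":1.2,"roll":0},{"claw":0.62,"x":0,"y":0.03,"z":0.5,"roll":0},{"claw":0.62,"x":0,"y":0.03,"z":-0.2,"roll":0}]'
python3 -m crank '[{"claw":0.62,"x":0,"y":0,"z":-1,"roll":0},{"claw":0.62,"x":0.5,"y":0,"z":-1.8,"roll":0},{"claw":0.62,"x":1.0,"y":0,"z":-1.8,"roll":0},{"claw":0.62,"x":1.0,"y":0,"z":-1.8,"roll":0}]'
python3 - <<'E'
from h import *
o=observe(); M=R.from_rotvec(o['ee_rot']).as_matrix(); print(o['tcp_pos'].round(4),M.round(3))
d=shot('wrist'); save(d,'w3.png'); P=cloud(d); Z=P[...,2]
hsv=cv2.cvtColor(d['image'],cv2.COLOR_RGB2HSV)
np.save('P.npy',P)
q=P[:330][(Z[:330]>.0745)&(Z[:330]<.08)]; print('handle',len(q),q.mean(0).round(4),q.min(0).round(4),q.max(0).round(4))
d=shot('top'); save(d,'t3.png',3,(225,195,330,290))
E
```

```text
clock: 6.0
tcp_pos: [0.4854, -0.0506, 0.0888]
ee_rot: [2.658, -1.675, -0.001]
wrist_force: [0.5, -0.5, -0.6]
width: 0.621
finger_force: 0.0
clock: 6.5
tcp_pos: [0.5077, -0.0971, 0.1775]
ee_rot: [-2.656, 1.677, -0.001]
wrist_force: [-0.8, 0.6, -0.8]
width: 0.621
finger_force: 0.0
[ 0.5077 -0.0971  0.1775] [[ 0.43  -0.903  0.001]
 [-0.903 -0.43  -0.   ]
 [ 0.001 -0.    -1.   ]]
handle 376 [ 0.6831 -0.1408  0.0772] [ 0.4463 -0.1901  0.0745] [0.7522 0.0109 0.08  ]
```

View pics/w3.png

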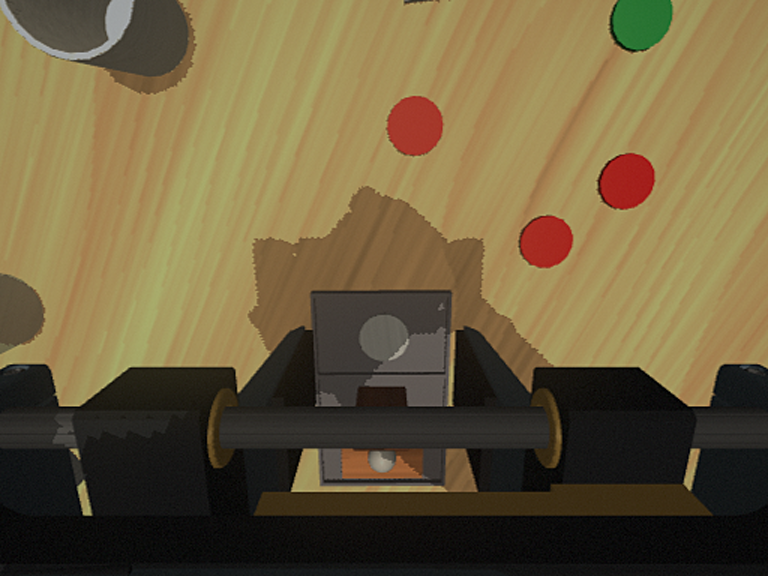

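The disc lies flat in the bay at (384,338) and the bead is still in its pocket at (380,460). Next I'll turn 90° above the handle.

```bash
python3 -m crank '[{"claw":0.45,"x":-0.5,"y":0,"z":0,"roll":-10},{"claw":0.45,"x":-1.2,"y":-0.04,"z":0,"roll":-20},{"claw":0.45,"x":-2.06,"y":-0.04,"z":0,"roll":-30},{"claw":0.45,"x":-2.06,"y":-0.04,"z":0,"roll":-40},{"claw":0.45,"x":-2.06,"y":-0.04,"z":0.2,"roll":-50},{"claw":0.45,"x":-2.06,"y":-0.04,"z":0.4,"roll":-60},{"claw":0.45,"x":-2.06,"y":-0.04,"z":0.6,"roll":-70},{"claw":0.45,"x":-2.06,"y":-0.04,"z":0.8,"roll":-80},{"claw":0.45,"x":-2.06,"y":-0.04,"z":0.9,"roll":-90},{"claw":0.45,"x":-2.06,"y":-0.04,"z":0.9,"roll":-90},{"claw":0.45,"x":-2.06,"y":-0.04,"z":0.9,"roll":-90}]'
python3 - <<'E'
from h import *
o=observe(); M=R.from_rotvec(o['ee_rot']).as_matrix(); print(o['tcp_pos'].round(4),M.round(3),o['joint_positions'].round(2))
d=shot('wrist'); save(d,'w4.png'); P=cloud(d); Q=(P-o['tcp_pos'])@M; Z=P[...,2]
q=Q[(Z>.07)&(Z<.08)&(np.abs(Q[...,0])<.05)&(np.abs(Q[...,1])<.04)]; print('handle in tool',len(q),q.mean(0).round(4),np.percentile(q,[2,98],0).round(4))
E
```

```text
clock: 7.98
tcp_pos: [0.4642, -0.0017, 0.1323]
ee_rot: [-3.065, -0.689, 0.001]
wrist_force: [0.4, 0.1, -0.1]
width: 0.448
finger_force: 0.0
[ 0.4642 -0.0017  0.1323] [[ 0.904  0.428 -0.001]
 [ 0.428 -0.904  0.   ]
 [-0.001 -0.    -1.   ]] [-0.13  0.38  1.83  0.    0.93  1.  ]
handle in tool 863 [0.0019 0.0021 0.0558] [[-0.0179 -0.0047  0.0543]
 [ 0.0205  0.0088  0.0587]]
```

View pics/w4.png

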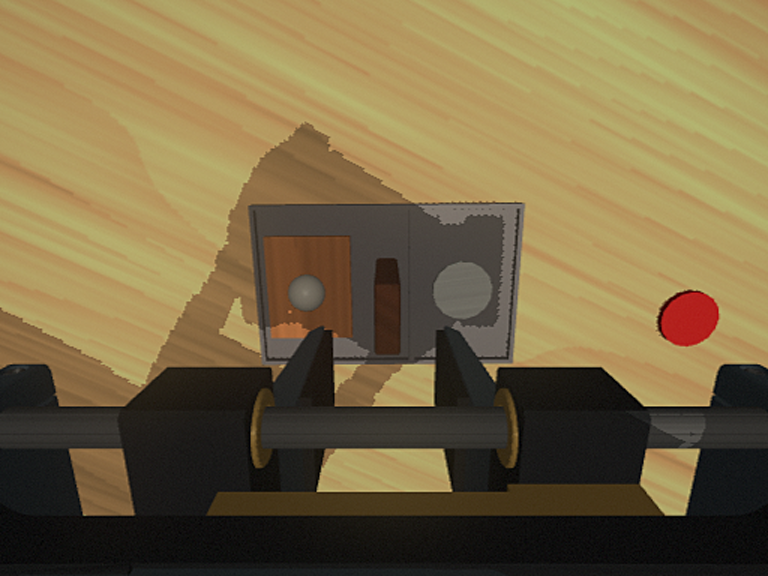

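The wrist picture shows the handle at (387,310), aligned with the closing line, about 2 mm off along y. The bead is in its pocket at (306,292) and the disc in the bay at (462,290). I'll correct, descend and pinch.

```bash
python3 -m crank '[{"claw":0.45,"x":0.03,"y":0.04,"z":0.5,"roll":0},{"claw":0.45,"x":0.03,"y":0.04,"z":1,"roll":0},{"claw":0.45,"x":0.03,"y":0.04,"z":1.5,"roll":0},{"claw":0.45,"x":0.03,"y":0.04,"z":1.75,"roll":0},{"claw":0.45,"x":0.03,"y":0.04,"z":1.83,"roll":0},{"claw":0.3,"x":0.03,"y":0.04,"z":1.83,"roll":0},{"claw":0.25,"x":0.03,"y":0.04,"z":1.83,"roll":0},{"claw":0.2,"x":0.03,"y":0.04,"z":1.83,"roll":0},{"claw":0.15,"x":0.03,"y":0.04,"z":1.83,"roll":0},{"claw":0.05,"x":0.03,"y":0.04,"z":1.83,"roll":0},{"claw":0.05,"x":0.03,"y":0.04,"z":1.83,"roll":0},{"claw":0.05,"x":0.03,"y":0.04,"z":1.83,"roll":0}]'
python3 -m crank '[{"claw":0.05,"x":0,"y":0,"z":0,"roll":0},{"claw":0.05,"x":0,"y":0,"z":-0.02,"roll":0},{"claw":0.05,"x":0,"y":0,"z":-0.06,"roll":0},{"claw":0.05,"x":0,"y":0,"z":-0.12,"roll":0},{"claw":0.05,"x":0,"y":0,"z":-0.2,"roll":0},{"claw":0.05,"x":0,"y":0,"z":-0.3,"roll":0},{"claw":0.05,"x":0,"y":0,"z":-0.4,"roll":0},{"claw":0.05,"x":0,"y":0,"z":-0.48,"roll":0},{"claw":0.05,"x":0,"y":0,"z":-0.54,"roll":0},{"claw":0.05,"x":0,"y":0,"z":-0.58,"roll":0},{"claw":0.05,"x":0,"y":0,"z":-0.6,"roll":0},{"claw":0.05,"x":0,"y":0,"z":-0.6,"roll":0}]'
python3 - <<'E'
from h import *
o=observe(); M=R.from_rotvec(o['ee_rot']).as_matrix(); print(o['tcp_pos'].round(4),M.round(3),o['wrist_force'],o['ft_torque'],o['joint_positions'].round(2))
d=shot('wrist'); d=shot('scene'); P=cloud(d); save(d,'s5.png',3,(210,130,420,310)); 
# tray level: fit plane to floor points near tray in scene camera
Q=(P-o['tcp_pos'])@M; Z=P[...,2]
m=(np.abs(Q[...,0])<.06)&(np.abs(Q[...,1])<.095)&(Z>.02)&(Z<.047); q=Q[m]
A=np.c_[q[:,:2],np.ones(len(q))]; w=np.ones(len(q),bool)
for _ in range(8):
    c=np.linalg.lstsq(A[w],q[w,2],rcond=None)[0]; r=q[:,2]-A@c; w=np.abs(r)<max(.004,1.5*np.std(r[w]) if _<3 else .004)
print('plane',c,w.sum(),np.degrees(np.arctan(c[:2])))
E
```

```text
clock: 9.52
tcp_pos: [0.4668, -0.003, 0.0412]
ee_rot: [-3.064, -0.695, -0.0]
wrist_force: [-1.1, 2.7, 6.2]
width: 0.151
finger_force: 30.0
clock: 11.02
tcp_pos: [0.4667, -0.0031, 0.0709]
ee_rot: [-3.064, -0.695, 0.0]
wrist_force: [-0.3, 0.2, -4.0]
width: 0.15
finger_force: 30.0
[ 0.4667 -0.0031  0.0709] [[ 0.902  0.431 -0.   ]
 [ 0.431 -0.902 -0.   ]
 [-0.    -0.    -1.   ]] [-0.29499961  0.16863087 -3.96186498] [-0.00517203  0.02889143 -0.00442335] [-0.13  0.49  1.88 -0.    0.76  0.99]
plane [0.00237227 0.0235358  0.03569714] 1172 [0.13592091 1.34825327]
```

View pics/s5.png

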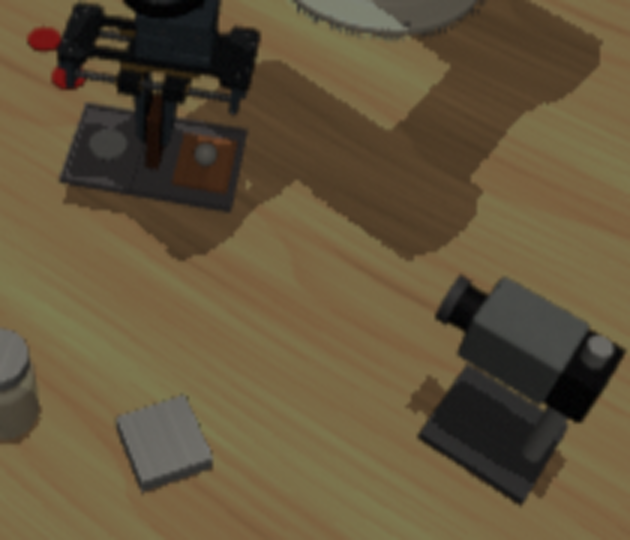

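The scene picture shows the tray lifted and level (within about 1°), with the bead at (206,153) and the disc in the bay at (108,143). Now I'll measure the camera yaw and the bead position in the tool frame, then work out the carry.

Run:
```python
from h import *
o=observe(); T=o['tcp_pos']; M=R.from_rotvec(o['ee_rot']).as_matrix()
for n in('scene','wrist'):
    d=load(n); P=cloud(d); Q=(P-T)@M
    hsv=cv2.cvtColor(d['image'],cv2.COLOR_RGB2HSV)
    m=(np.linalg.norm(Q-[0,-.052,.022],axis=-1)<.022)&(Q[...,2]<.0285)&(hsv[...,1]<110); q=Q[m]
    if len(q)>10:
        A=np.c_[2*q,np.ones(len(q))]; s=np.linalg.lstsq(A,(q**2).sum(1),rcond=None)[0]; print(n,'bead tool',len(q),s[:3].round(4),'r',np.sqrt(s[3]+s[:3]@s[:3]).round(4), 'mean',q.mean(0).round(4))
d=load('top'); P=cloud(d).reshape(-1,3)
box=lambda lo,hi:P[np.all((P>lo)&(P<hi),1)]
b=box([.47,.34,.169],[.57,.50,.185]); r=cv2.minAreaRect(b[:,:2].astype(np.float32)*1000); print('body top',len(b),r,b.mean(0).round(4))
for a,lo,hi in(('tube',.329,.354),('body',.362,.42)):
    q=box([.47,lo,.12],[.57,hi,.2]); print(a,len(q),np.percentile(q,[1,50,99],0).round(4).tolist())
q=box([.45,.33,.004],[.58,.46,.02]); print('base',cv2.minAreaRect(q[:,:2].astype(np.float32)*1000))
# body side edge slopes: x-extent vs y
for lo in np.arange(.365,.43,.01):
    q=box([.47,lo,.15],[.57,lo+.01,.2]); 
    if len(q)>5: print(lo.round(3),q[:,0].min().round(4),q[:,0].max().round(4))
```

```text
scene bead tool 43 [ 0.0026 -0.0542  0.0181] r 0.0093 mean [ 0.0046 -0.0541  0.0159]
wrist bead tool 869 [-0.0011 -0.0513  0.0208] r 0.0115 mean [ 0.0027 -0.0494  0.014 ]
body top 203 ((519.6757202148438, 408.2642822265625), (96.73967742919922, 49.64035415649414), 88.97594451904297) [0.5206 0.409  0.1732]
tube 228 [[0.4981, 0.3293, 0.1229], [0.5187, 0.3365, 0.1539], [0.5372, 0.3537, 0.1616]]
body 633 [[0.492, 0.3625, 0.1623], [0.5194, 0.3907, 0.1675], [0.5469, 0.4197, 0.1708]]
base ((513.8822021484375, 395.2525634765625), (126.28376007080078, 128.3412628173828), 0.4283791780471802)
0.365 0.4918 0.5464
0.375 0.492 0.5467
0.385 0.4922 0.5467
0.395 0.4924 0.5471
0.405 0.4925 0.5471
0.415 0.4927 0.5474
0.425 0.4929 0.5475
```

The camera's body edges give its +x yaw as about 89° and put the lens at (0.518, 0.328). That makes the focus point (0.517, 0.258, 0.140) and the target TCP (0.516, 0.206, 0.162) with tool y at -91°. First a gentle lift and turn in place.

```bash
python3 -m crank '[{"claw":0.05,"x":0,"y":0,"z":-0.04,"roll":1},{"claw":0.05,"x":0,"y":0,"z":-0.12,"roll":2.5},{"claw":0.05,"x":0,"y":0,"z":-0.24,"roll":4.5},{"claw":0.05,"x":0,"y":0,"z":-0.4,"roll":7},{"claw":0.05,"x":0,"y":0,"z":-0.58,"roll":10},{"claw":0.05,"x":0,"y":0,"z":-0.8,"roll":13},{"claw":0.05,"x":0,"y":0,"z":-1.04,"roll":16},{"claw":0.05,"x":0,"y":0,"z":-1.28,"roll":19},{"claw":0.05,"x":0,"y":0,"z":-1.5,"roll":22},{"claw":0.05,"x":0,"y":0,"z":-1.67,"roll":24.5},{"claw":0.05,"x":0,"y":0,"z":-1.78,"roll":26},{"claw":0.05,"x":0,"y":0,"z":-1.82,"roll":26.5}]'
python3 -m crank '[{"claw":0.05,"x":0,"y":0,"z":0,"roll":0},{"claw":0.05,"x":0,"y":0,"z":0,"roll":0}]'
python3 - <<'E'
from h import *
o=observe(); T=o['tcp_pos']; M=R.from_rotvec(o['ee_rot']).as_matrix(); print(M.round(3),np.degrees(np.arctan2(M[1,1],M[0,1])))
print('to go units',((np.array([.5164,.206,.1618])-T)@M/.05).round(3))
E
```

```text
clock: 12.62
tcp_pos: [0.4668, -0.0031, 0.1623]
ee_rot: [3.141, -0.027, 0.001]
wrist_force: [0.1, 0.5, -2.9]
width: 0.151
finger_force: 30.0
clock: 12.88
tcp_pos: [0.4666, -0.0031, 0.1617]
ee_rot: [-3.141, 0.026, 0.001]
wrist_force: [-1.6, 1.4, -3.1]
width: 0.149
finger_force: 30.0
[[ 1.    -0.016 -0.   ]
 [-0.016 -1.     0.   ]
 [-0.    -0.    -1.   ]] -90.93540633998721
to go units [ 9.270e-01 -4.198e+00 -3.000e-03]
```

```bash
python3 -m crank '[{"claw":0.05,"x":0.01,"y":-0.05,"z":0,"roll":0},{"claw":0.05,"x":0.035,"y":-0.15,"z":0,"roll":0},{"claw":0.05,"x":0.07,"y":-0.31,"z":0,"roll":0},{"claw":0.05,"x":0.12,"y":-0.53,"z":0,"roll":0},{"claw":0.05,"x":0.18,"y":-0.8,"z":0,"roll":0},{"claw":0.05,"x":0.24,"y":-1.1,"z":0,"roll":0},{"claw":0.05,"x":0.31,"y":-1.4,"z":0,"roll":0},{"claw":0.05,"x":0.37,"y":-1.67,"z":0,"roll":0},{"claw":0.05,"x":0.42,"y":-1.89,"z":0,"roll":0},{"claw":0.05,"x":0.455,"y":-2.05,"z":0,"roll":0},{"claw":0.05,"x":0.475,"y":-2.15,"z":0,"roll":0},{"claw":0.05,"x":0.49,"y":-2.2,"z":0,"roll":0}]'
python3 -m crank '[{"claw":0.05,"x":0.01,"y":-0.04,"z":0,"roll":0},{"claw":0.05,"x":0.03,"y":-0.13,"z":0,"roll":0},{"claw":0.05,"x":0.06,"y":-0.27,"z":0,"roll":0},{"claw":0.05,"x":0.1,"y":-0.46,"z":0,"roll":0},{"claw":0.05,"x":0.15,"y":-0.69,"z":0,"roll":0},{"claw":0.05,"x":0.21,"y":-0.94,"z":0,"roll":0},{"claw":0.05,"x":0.27,"y":-1.19,"z":0,"roll":0},{"claw":0.05,"x":0.32,"y":-1.42,"z":0,"roll":0},{"claw":0.05,"x":0.36,"y":-1.6,"z":0,"roll":0},{"claw":0.05,"x":0.39,"y":-1.72,"z":0,"roll":0},{"claw":0.05,"x":0.4,"y":-1.78,"z":0,"roll":0},{"claw":0.05,"x":0.4,"y":-1.8,"z":0,"roll":0}]'
python3 -m crank '[{"claw":0.05,"x":0,"y":0,"z":0,"roll":0},{"claw":0.05,"x":0,"y":0,"z":0,"roll":0}]'
python3 - <<'E'
from h import *
o=observe(); T=o['tcp_pos']; M=R.from_rotvec(o['ee_rot']).as_matrix()
for n in('wrist','scene'):
    d=shot(n); P=cloud(d); Q=(P-T)@M; hsv=cv2.cvtColor(d['image'],cv2.COLOR_RGB2HSV)
    m=(np.linalg.norm(Q-[0,-.052,.022],axis=-1)<.022)&(Q[...,2]<.0285)&(hsv[...,1]<110); q=Q[m]
    A=np.c_[2*q,np.ones(len(q))]; s=np.linalg.lstsq(A,(q**2).sum(1),rcond=None)[0]; print(n,'bead',len(q),(T+M@s[:3]).round(4),s[:3].round(4),'r',np.sqrt(s[3]+s[:3]@s[:3]).round(4))
    t=P[(P[...,0]>.48)&(P[...,0]<.56)&(P[...,1]>.31)&(P[...,1]<.352)&(P[...,2]>.118)&(P[...,2]<.165)]; print(' tube',len(t),t.min(0).round(3),t.max(0).round(3)) if len(t) else 0
save(d,'s6.png',3,(270,130,470,310))
E
```

```text
clock: 14.38
tcp_pos: [0.4931, 0.1066, 0.1619]
ee_rot: [3.141, -0.026, -0.0]
wrist_force: [0.9, 0.3, -2.4]
width: 0.153
finger_force: 30.0
clock: 15.88
tcp_pos: [0.5145, 0.1961, 0.1619]
ee_rot: [3.141, -0.026, -0.0]
wrist_force: [-0.5, -0.6, -4.2]
width: 0.149
finger_force: 30.0
clock: 16.12
tcp_pos: [0.5146, 0.1959, 0.1619]
ee_rot: [3.141, -0.026, -0.0]
wrist_force: [-0.3, -0.2, -3.6]
width: 0.152
finger_force: 30.0
wrist bead 877 [0.5145 0.2474 0.1409] [-0.0009 -0.0515  0.021 ] r 0.0115
 tube 3308 [0.499 0.329 0.119] [0.541 0.352 0.163]
scene bead 71 [0.5142 0.2497 0.1416] [-0.0012 -0.0537  0.0203] r 0.0107
 tube 138 [0.503 0.333 0.129] [0.54  0.352 0.163]
```

View pics/s6.png

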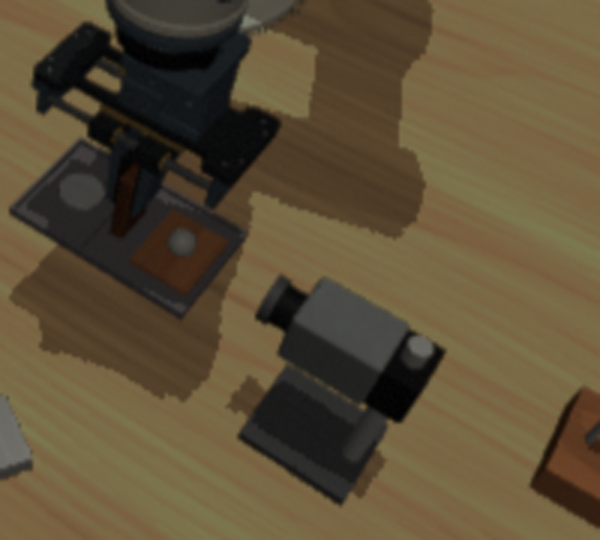

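The scene picture shows the bead in its pocket at (182,241), the disc in the bay at (82,191), and the bead end facing the lens at (275,300). The bead still has to go about 3.5 mm in x and 11 mm in y.

```bash
python3 -m crank '[{"claw":0.05,"x":0.005,"y":-0.02,"z":0,"roll":0},{"claw":0.05,"x":0.02,"y":-0.07,"z":0,"roll":0},{"claw":0.05,"x":0.04,"y":-0.13,"z":0,"roll":0},{"claw":0.05,"x":0.06,"y":-0.18,"z":0,"roll":0},{"claw":0.05,"x":0.07,"y":-0.21,"z":0,"roll":0},{"claw":0.05,"x":0.07,"y":-0.22,"z":0,"roll":0},{"claw":0.05,"x":0.07,"y":-0.22,"z":0,"roll":0},{"claw":0.05,"x":0.07,"y":-0.22,"z":0,"roll":0},{"claw":0.05,"x":0.07,"y":-0.22,"z":0,"roll":0},{"claw":0.05,"x":0.07,"y":-0.22,"z":0,"roll":0},{"claw":0.05,"x":0.07,"y":-0.22,"z":0,"roll":0},{"claw":0.05,"x":0.07,"y":-0.22,"z":0,"roll":0}]'
python3 - <<'E'
from h import *
o=observe(); T=o['tcp_pos']; M=R.from_rotvec(o['ee_rot']).as_matrix()
d=shot('wrist'); P=cloud(d); Q=(P-T)@M; hsv=cv2.cvtColor(d['image'],cv2.COLOR_RGB2HSV)
m=(np.linalg.norm(Q-[0,-.052,.022],axis=-1)<.022)&(Q[...,2]<.0285)&(hsv[...,1]<110); q=Q[m]
A=np.c_[2*q,np.ones(len(q))]; s=np.linalg.lstsq(A,(q**2).sum(1),rcond=None)[0]; b=T+M@s[:3]
t=P[(P[...,0]>.48)&(P[...,0]<.56)&(P[...,1]>.315)&(P[...,1]<.352)&(P[...,2]>.118)&(P[...,2]<.165)]
print('bead',b.round(4),'tube',t.min(0).round(4),t.max(0).round(4),'qd',np.abs(o['qd']).max())
# tray tilt: bay floor/rim points
f=Q[(Q[...,2]>.028)&(Q[...,2]<.045)&(np.abs(Q[...,0])<.056)&(np.abs(Q[...,1])<.089)]
A=np.c_[f[:,:2],np.ones(len(f))]; c=np.linalg.lstsq(A,f[:,2],rcond=None)[0]; print('tilt deg',np.degrees(c[:2]).round(2),len(f))
E
```

```text
clock: 17.73
tcp_pos: [0.5182, 0.207, 0.1619]
ee_rot: [3.141, -0.026, -0.0]
wrist_force: [-0.7, -0.0, -3.4]
width: 0.151
finger_force: 30.0
bead [0.5182 0.2586 0.141 ] tube [0.4985 0.3286 0.1205] [0.5406 0.352  0.163 ] qd 0.0020818674529625805
tilt deg [2.21 0.64] 21706
```

The bead is at (0.518, 0.259, 0.141), 70 mm in front of the lens face at y = 0.329 and on its axis. The tray is still and level to within the measurement, so I'm handing in.

```bash
python3 -c "
from cell import sign_off; print(sign_off())"
```

```text
the job is handed in; nothing more can be done
None
```

I handed the job in at about 18 s: the disc lies in the tray's bay, and the arm is holding the tray still, with the bead in its pocket 70 mm in front of the lens centre; my tilt readings were between about 0.1° and 2.2°, and I took that as level.

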